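Turn a mould cover plate over against the bench stop

ROBOT

A 7-joint arm with a two-finger parallel gripper is mounted at the origin on the work surface. World frame = base frame: x ahead of the robot, y to its left, z up, the work surface at z = 0. Lengths are in m, angles in rad, forces in N, time in s.
With the tool pointing down it reaches from about 0.425 to 1.025 m from the base axis. Payload 9.4 kg.
Tool frame: the origin (TCP) lies on the centre line of the jaws, within the pads' length; the fingertips stand 14 mm ahead of it and the grasp point (between the pads) lies 5 mm behind it; z points along the fingers, x is the direction in which the jaws open and shut, and the axes are right-handed (so a half turn about z gives the same grasp; the last joint's range is limited). The gripper opens to 93 mm and grips with 3 to 60 N. Pads are 15 mm wide; open, the fingers measure 128 mm over their backs; the gripper's body (75 mm by 188 mm) begins 65 mm behind the grasp point.
Start: joints at [1.116, 0.599, -0.003, 1.599, 0.002, 0.943, -0.08], TCP at [0.267, -0.674, 0.233] pointing down, gripper open.
Joint ranges: [-2.57, 2.57], [-0.35, 1.97], [-1.29, 1.29], [0.11, 2.56], [-1.05, 4.19], [0.11, 1.86], [-2.63, 2.63]. Speed limits (rad/s): [2.22, 2.22, 3.01, 3.01, 3.14, 3.14, 3.14].

INTERFACE

Orientations are given as a rotation vector (axis times angle).
In Python, from rig import bot, viewer, job gives the robot as it stands. The module is installed in compiled form; this text tells all that it offers.
- The arm moves only by the tool send_rows, never from a script. Its argument "motion" is one flat list of numbers, 5 for each row, row after row: the closure in counts, from 0 (fully open) to 255 (shut), then the shift along the world's x, y, z in m, then the turn about the world's z in rad. In form: [fingers, tx, ty, tz, roll, fingers, tx, ty, tz, roll, ...]. A call has exactly 5 rows; each row is the pose to reach, as a shift and turn from the pose measured when the call began; what a row does not reach only later rows make up. A row lasts 1/12 s, in which the tool goes at most 41.7 mm and 7.16 degrees, less where a joint would pass 70% of its speed; a pose out of reach is approached as far as the arm can. A call with a gripper value outside its range is refused whole. The fingers move at their own pace and stop on an object; "grip_force" is the grip in N (left out, the last holds). Time passes only in rows, so rows that repeat a pose let the fingers close, or fill a call up. It gives the time, the measured TCP pose, the force and the opening at its end, in the units of the state.
- bot.get_obs(): the state, without advancing time (a new reading comes with each control period).
- viewer.snapshot(name): name is "scene" or "top" or "wrist"; returns a dict with "image" (384x512x3 uint8, red, green, blue), "vertical_fov" (degrees; the focal length in pixels is half the picture's height over the tangent of half this angle, whatever the lens; pixels are square), "cx", "cy" (the principal point, pixels), "dist" ([k1, k2, p1, p2, k3] as OpenCV has them; the pictures are not rectified), "T" (4x4, takes a point from camera to world coordinates); the wrist camera has in their place "hand_eye" (4x4, takes a point from camera to tool coordinates, whose origin is the TCP and whose axes are the tool frame's). Camera axes: x right, y down, z forward; pixel columns grow to the right and rows downward; lengths in m; the calibration is good to about 2 mm. A picture is of the moment at which its call begins: read the wrist's pose just before it. There is no depth.
- job.job_done(): hands the job in, once; it reports no verdict.
The state is a dict: "time": time; "joints": joint angles; "joint_vel": joint speeds; "tau": joint torques, N m; "tcp_pos": TCP position; "eef_rot": TCP orientation; "ft_force": force on the tool from outside, world axes, zero at the start; "wrist_torque": the same for the moment, N m; "width": opening from 0.0 (shut) to 1.0 (fully open).
Only numpy, scipy, OpenCV 4.12 (cv2) and the standard library are available. Lean on these libraries where they do the work, as an engineer would, in place of code of your own. Each camera call takes 0.05 s, during which the arm holds its last target. There are 200 camera calls.

TASK

Turn over the mould cover plate that lies block-down in front of the low steel strip on the bench, without gripping or picking it up: push it forward flat along the bench until its block is up against the strip, then push its near edge up and over so that it tips up on edge at the strip and flops over to the far side. It should end lying flat on the bench just beyond the strip, block up and at rest; leave the other things where they are.

Things in the scene. Friction and masses are not known exactly. Their poses are not given: they have to be found in the camera images.
- plate: the bare aluminium cover plate to turn, about 0.4 kg: a plate 100 (x) by 120 (y) by 5 mm with a solid block 64 (x) by 84 (y) by 18 mm centred under it, 23 mm in all. It starts block-down, its +x roughly towards the strip; the plain face with four dark dots at the corners shows. Origin: centre of the block's outer face, on the bench at the start, 23 mm up once turned. z: up at the start, down once turned
- near_edge (a point): on the plate, middle of its 120 mm edge on the robot's side at the start, on the underside of the overhang. The plate overhangs its block by 18 mm all round; at the start the underside of this overhang is 18 mm above the bench
- far_edge (a point): the same point of the opposite edge, the one that faces the strip at the start
- stop: the dark steel strip fixed to the bench beyond the plate: 200 mm long (its y), 10 mm wide (its x), 8 mm high. Origin: centre of its underside, on the bench. x points away from the plate to the far side (within 18 degrees of straight ahead of the robot), z up
- stop_face (a point): middle of the strip's near face, on the bench. The strip fits under the plate's overhang: the block meets this face with the plate's centre 32 mm before it; the overhang then reaches 8 mm past the strip and hooks over it as the plate is tipped. Bench clear for 150 mm beyond the strip and 80 mm either side of this point's line
- plate2: bystander, to be left alone: a second plate of the same form, already block up (origin on its upper side)
- tin_a: bystander, to be left alone: a small lidded round metal tin, 53 mm across, 34 mm high (origin under its centre)
- tin_b: bystander, to be left alone: another small lidded tin, 53 mm across, 34 mm high (origin under its centre)
- stone: bystander, to be left alone: a rounded brown stone, 56 mm across, 32 mm high (origin under its centre)
- bowl: bystander, to be left alone: a white bowl, 110 mm across, 45 mm high (origin under its centre)
- sieve: bystander, to be left alone: a small round brass sieve frame, 100 mm across, 45 mm high (origin under its centre)
- brush: bystander, to be left alone: a hand brush, 200 mm long, lying flat (origin under its centre)
Not all that is in view belongs to the job. There is more than one size of the stop; the job needs the largest.

How it is judged:
By the outcome, as a careful person would: the job done as asked, in the order asked, and still so for the second after the job is handed in, with the robot touching nothing.
It also fails if it takes over 45 s, if anything falls off the work surface, if the arm or the gripper's body presses on something with over 40 N, if the wrist force passes 120 N, or if a joint passes its speed limit or range.

## Working session

There is one attempt and no reset: what is moved stays moved. The work goes in short steps, Python scripts to look and compute and a tool call to move; the robot and the scene stay as the last step left them, time stands still between calls to the robot, and variables do not carry over. Pictures are saved under pics/ and viewed, about 8 in all and at most 12, crops included, and the job is handed in when it is done.

Besides the shell and the picture viewer there is one more tool, called after "Call:" as name(argument=value, ...), one argument or row to a line, values as JSON. send_rows: Moves the arm, as the interface text tells. Its arguments: {"type":"object","properties":{"motion":{"type":"array","items":{"type":"number"}},"grip_force":{"type":"number"}},"required":["motion"]}

```bash
mkdir -p pics; cat > h.py <<'E'
import numpy as np, cv2
from rig import bot, viewer, job
def snap(n, f=None):
    o=bot.get_obs(); s=viewer.snapshot(n)
    if n=='wrist':
        T=np.eye(4); T[:3,:3]=cv2.Rodrigues(np.array(o['eef_rot'],float))[0]; T[:3,3]=o['tcp_pos']; s['T']=T@s['hand_eye']
    fl=192/np.tan(np.radians(s['vertical_fov'])/2)
    s['K']=np.array([[fl,0,s['cx']],[0,fl,s['cy']],[0,0,1]])
    if f: cv2.imwrite(f'pics/{f}.png',s['image'][...,::-1])
    np.savez(f'{f or n}.npz',K=s['K'],T=s['T'],d=np.array(s['dist'],float),im=s['image'])
    return s
def pix2w(s,uv,z):
    d=np.array(s['dist'] if 'dist' in s else s['d'],float)
    p=cv2.undistortPoints(np.array(uv,float).reshape(-1,1,2),s['K'],d).reshape(-1,2)
    r=np.c_[p,np.ones(len(p))]@s['T'][:3,:3].T; c=s['T'][:3,3]
    return c+r*((np.array(z)-c[2])/r[:,2])[:,None]
def w2pix(s,P):
    d=np.array(s['dist'] if 'dist' in s else s['d'],float); Ti=np.linalg.inv(s['T'])
    return cv2.projectPoints(np.array(P,float),cv2.Rodrigues(Ti[:3,:3])[0],Ti[:3,3],s['K'],d)[0].reshape(-1,2)
E
python3 - <<'E'
from h import *
a=snap('top','top0'); b=snap('scene','scene0')
print(a['T'],b['T'],bot.get_obs())
E
```

```text
[[ 8.98788915e-04 -9.88805745e-01  1.49205866e-01  4.28510585e-01]
 [-9.99997984e-01 -6.20852069e-04  1.90934190e-03  6.38691239e-02]
 [-1.79533347e-03 -1.49207281e-01 -9.88804310e-01  1.15959265e+00]
 [ 0.00000000e+00  0.00000000e+00  0.00000000e+00  1.00000000e+00]] [[-0.07840504  0.68813779 -0.72133143  1.46648171]
 [ 0.99681946  0.06447106 -0.0468449   0.12729991]
 [ 0.01426925 -0.72271008 -0.691004    0.88583751]
 [ 0.          0.          0.          1.        ]] {'time': 0.1, 'joints': array([ 1.11629007,  0.60000301, -0.00254932,  1.60000384,  0.00182203,
        0.94292936, -0.07977484]), 'joint_vel': array([ 0.00121821, -0.00168659, -0.00066863, -0.0011641 , -0.00245089,
       -0.00068933, -0.00146549]), 'tau': array([ 5.45468632e-03, -7.66550946e+01,  1.50210600e+00, -2.52938551e+01,
       -5.23533009e-02,  1.35470240e-02,  2.46505817e-05]), 'tcp_pos': array([ 0.26728027, -0.67350379,  0.23189311]), 'eef_rot': array([-2.59863483e+00,  1.76428995e+00,  1.85760058e-03]), 'ft_force': array([ 0.19610818, -0.91956915, -0.27729109]), 'wrist_torque': array([-0.02296559,  0.0274618 , -0.02556901]), 'width': 0.999170610876661}
```

View pics/top0.png

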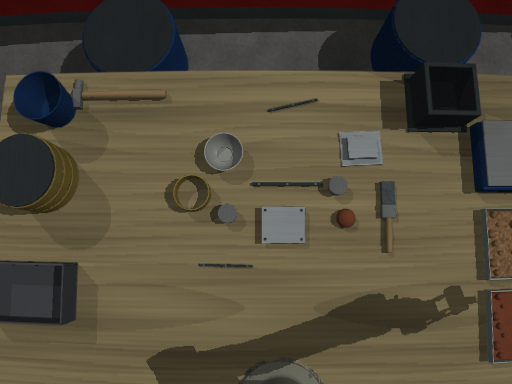

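View pics/scene0.png

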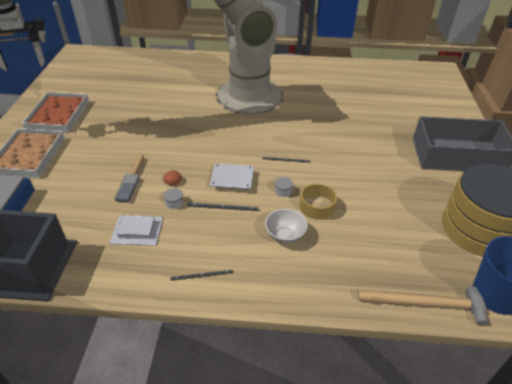

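The strip is at about (251..322, 184) in the top view and the plate is centred near (284, 225). One tin is at the strip's right end and the other is left of the plate. I'll zoom in for corners.

```bash
python3 - <<'E'
from h import *
a=dict(np.load('top0.npz'))
im=a['im'][130:280,160:400,::-1]
cv2.imwrite('pics/crop1.png',cv2.resize(im,None,fx=3.3,fy=3.3,interpolation=cv2.INTER_CUBIC))
print(pix2w(a,[[251,184],[322,185],[262,207],[305,207],[304,243],[262,243]],[.008]*2+[.023]*4).round(4))
E
```

```text
[[ 0.6036  0.0784  0.008 ]
 [ 0.6009 -0.1221  0.008 ]
 [ 0.5371  0.0477  0.023 ]
 [ 0.5371 -0.0712  0.023 ]
 [ 0.4384 -0.067   0.023 ]
 [ 0.4385  0.0478  0.023 ]]
```

View pics/crop1.png

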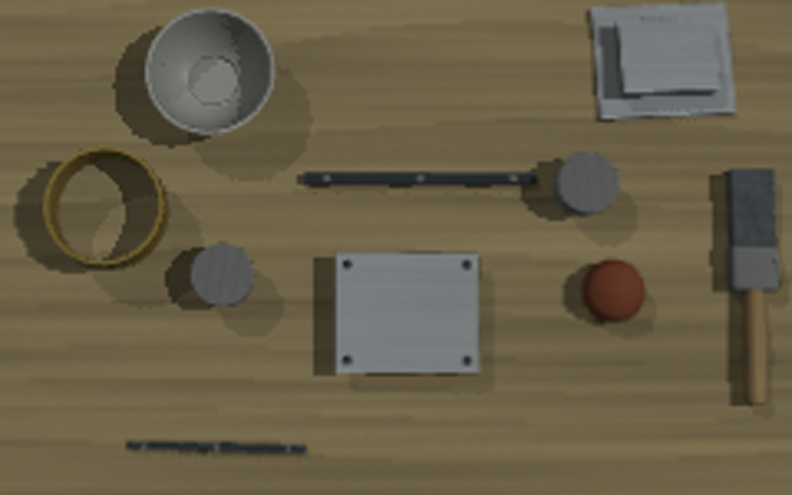

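```bash
python3 - <<'E'
from h import *
a=dict(np.load('top0.npz')); im=a['im'].astype(int)
v=im.max(2); sat=v-im.min(2)
m=((sat<25)&(v>100)).astype(np.uint8); m[:200]=0;m[250:]=0;m[:,:255]=0;m[:,312:]=0
def area(m,z):
    c=max(cv2.findContours(m,0,1)[0],key=cv2.contourArea)[:,0].astype(float)
    w=pix2w(a,c,z)[:,:2].astype(np.float32); return cv2.minAreaRect(w*1000)
print('plate',area(m,.023))
s=((v<75)).astype(np.uint8)
ys,xs=np.nonzero(s[178:192,245:330]); ys+=178; xs+=245
k=xs<319; w=pix2w(a,np.c_[xs,ys][k],.006); p=np.polyfit(w[:,1],w[:,0],1); print('strip line x=',p,w[:,1].min(),w[:,1].max(),k.sum())
for n,q in dict(tin_a=(338,185.5),tin_b=(227,213),stone=(346,218),bowl=(223.6,151.8)).items(): print(n,pix2w(a,[q],.03).round(3))
E
```

```text
plate ((490.55877685546875, -11.13784408569336), (117.71083068847656, 98.82310485839844), 89.93824005126953)
strip line x= [0.00485419 0.60467377] -0.11128730102458899 0.08121241285257061 293
tin_a [[ 0.596 -0.163  0.03 ]]
tin_b [[0.52  0.144 0.03 ]]
stone [[ 0.506 -0.183  0.03 ]]
bowl [[0.691 0.155 0.03 ]]
```

Call:
send_rows(
  motion=[90,0.01,0.04,0,-0.08,90,0.02,0.08,0,-0.16,90,0.03,0.12,0,-0.24,90,0.04,0.16,0,-0.32,90,0.05,0.2,0,-0.377],
  grip_force=20,
)

```text
time: 0.52
tcp_pos: [0.3172, -0.4715, 0.2315]
eef_rot: [-2.216, 2.225, 0.003]
ft_force: [0.9, -0.2, 0.7]
width: 0.691
```

Call:
send_rows(
  motion=[90,0.01,0.04,0,0,90,0.02,0.08,0,0,90,0.03,0.12,0,0,90,0.04,0.16,0,0,90,0.05,0.2,0,0],
)

```text
time: 0.93
tcp_pos: [0.3671, -0.2694, 0.2315]
eef_rot: [-2.216, 2.225, 0.003]
ft_force: [0.3, 1.2, 0.1]
width: 0.643
```

Call:
send_rows(
  motion=[90,0.012,0.04,0,0,90,0.024,0.08,0,0,90,0.036,0.12,0,0,90,0.048,0.16,0,0,90,0.058,0.2,0,0],
)

```text
time: 1.35
tcp_pos: [0.4249, -0.0692, 0.2316]
eef_rot: [-2.216, 2.225, 0.002]
ft_force: [1.3, 0.2, 0.6]
width: 0.647
```

Call:
send_rows(
  motion=[90,0,0.03,-0.02,0,90,0,0.06,-0.05,0,90,0,0.06,-0.09,0,90,0,0.06,-0.12,0,90,0,0.06,-0.12,0],
)

```text
time: 1.77
tcp_pos: [0.4227, -0.0085, 0.1074]
eef_rot: [2.216, -2.22, -0.01]
ft_force: [-1.3, -1.4, -1.2]
width: 0.647
```

```bash
python3 - <<'E'
from h import *
s=snap('wrist','w1'); print(bot.get_obs()['tcp_pos'])
print(w2pix(s,[[.4405,-.071,.023],[.4405,.049,.023],[.5405,.049,.023],[.5405,-.071,.023]]).round(0))
E
```

```text
[ 0.42324406 -0.00908945  0.10961731]
[[337. 179.]
 [176. 179.]
 [168.  35.]
 [344.  35.]]
```

View pics/w1.png

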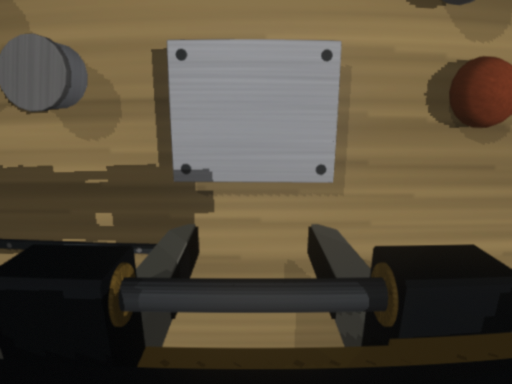

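The plate's near edge runs from (172,182) to (334,182), within about 2 mm of the estimate. The fingers are centred on it and sit behind it, so I'm descending.

Call:
send_rows(
  motion=[90,-0.001,0,-0.03,0,90,-0.001,0,-0.06,0,90,-0.001,0,-0.085,0,90,-0.001,0,-0.085,0,90,-0.001,0,-0.085,0],
)

```text
time: 2.23
tcp_pos: [0.4217, -0.0132, 0.0348]
eef_rot: [2.206, -2.215, -0.002]
ft_force: [0.3, -1.1, 0.1]
width: 0.643
```

Call:
send_rows(
  motion=[90,0.004,0,0,0,90,0.01,0,0,0,90,0.02,0,0,0,90,0.03,0,0,0,90,0.04,0,0,0],
)

```text
time: 2.65
tcp_pos: [0.4625, -0.0137, 0.036]
eef_rot: [2.205, -2.216, -0.001]
ft_force: [-5.0, -0.5, 4.5]
width: 0.647
```

```bash
python3 - <<'E'
from h import *
o=bot.get_obs();print(o['tcp_pos'],o['ft_force'],o['joints'])
s=snap('wrist','w2'); t=snap('top','t2')
c=cv2.resize(t['image'][150:260,200:350,::-1],None,fx=2.6,fy=2.6)
w=s['image'][...,::-1]; im=np.zeros((384,512+400,3),np.uint8); im[:,:512]=w; im[:286,512:512+390]=c
cv2.imwrite('pics/c2.png',cv2.resize(im,None,fx=.87,fy=.87))
E
```

```text
[ 0.46247371 -0.01369287  0.03598774] [-4.98648394 -0.45185207  4.5347006 ] [ 0.0205425   0.65336288 -0.1728489   2.32227633  0.55504628  0.21779191
 -2.23885884]
```

View pics/c2.png

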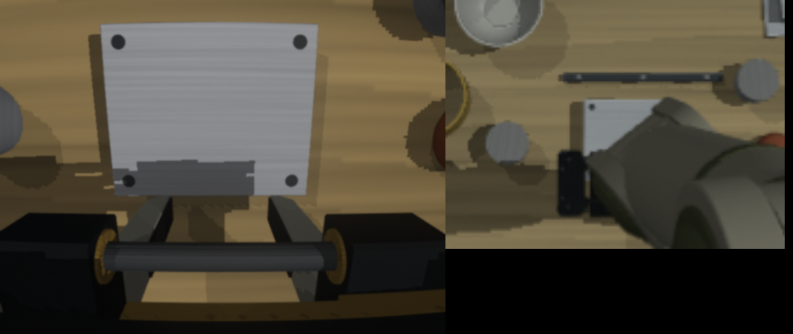

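Call:
send_rows(
  motion=[90,-0.008,0,0,0,90,-0.008,0.002,0,0,90,-0.008,0.003,-0.008,0,90,-0.008,0.004,-0.014,0,90,-0.008,0.004,-0.014,0],
)

```text
time: 3.17
tcp_pos: [0.4559, -0.0087, 0.0204]
eef_rot: [2.207, -2.216, -0.0]
ft_force: [0.1, -0.0, 0.5]
width: 0.646
```

```bash
python3 - <<'E'
from h import *
s=dict(np.load('w2.npz'))
print(pix2w(s,np.array([[115,194],[307,194],[101,24],[317,25]])/.87,.023).round(4))
o=bot.get_obs();print(o['tcp_pos'],o['ft_force'],o['joints'])
E
```

```text
[[ 0.4722  0.0512  0.023 ]
 [ 0.4712 -0.0684  0.023 ]
 [ 0.5701  0.0501  0.023 ]
 [ 0.5689 -0.0675  0.023 ]]
[ 0.45585694 -0.00870397  0.02035168] [ 0.05078925 -0.04566904  0.54243954] [-0.02752141  0.68242731 -0.12113205  2.34629163  0.58838837  0.1528184
 -2.28052654]
```

Call:
send_rows(
  motion=[90,0.006,0,0.002,0,90,0.014,0,0.002,0,90,0.022,0,0.002,0,90,0.03,0,0.002,0,90,0.038,0,0.002,0],
)

```text
time: 3.58
tcp_pos: [0.4948, -0.0089, 0.0224]
eef_rot: [2.207, -2.217, -0.0]
ft_force: [-1.1, -0.8, -1.1]
width: 0.646
```

Call:
send_rows(
  motion=[90,0.002,0,0,0,90,0.004,0,0,0,90,0.006,0,0,0,90,0.008,0,0,0,90,0.01,0,0,0],
)

```text
time: 4.0
tcp_pos: [0.5044, -0.009, 0.0224]
eef_rot: [2.206, -2.216, -0.001]
ft_force: [-1.3, 0.4, 0.8]
width: 0.645
```

Call:
send_rows(
  motion=[90,0.001,0,0,0,90,0.002,0,0,0,90,0.003,0,0,0,90,0.004,0,0,0,90,0.004,0,0,0],
)

```text
time: 4.42
tcp_pos: [0.5076, -0.009, 0.0224]
eef_rot: [2.206, -2.215, -0.002]
ft_force: [-5.5, 0.4, 3.0]
width: 0.643
```

```bash
python3 - <<'E'
from h import *
s=snap('wrist','w3'); o=bot.get_obs();print(o['tcp_pos'],o['ft_force'])
t=snap('scene','s3')
c=cv2.resize(t['image'][140:240,170:320,::-1],None,fx=2.6,fy=2.6)
w=s['image'][...,::-1]; im=np.zeros((384,512+400,3),np.uint8); im[:,:512]=w; im[:260,512:512+390]=c
cv2.imwrite('pics/c3.png',cv2.resize(im,None,fx=.87,fy=.87))
E
```

```text
[ 0.50759602 -0.00902818  0.02239535] [-4.22107453 -0.0805825   2.960133  ]
```

View pics/c3.png

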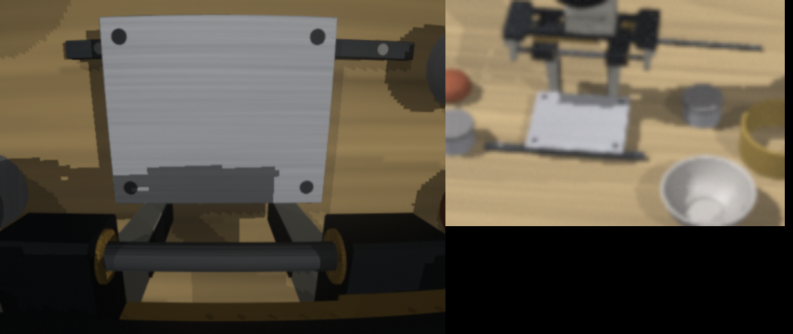

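The plate now overhangs the strip, whose ends show on both sides near (80,48) and (390,48). The x force has risen, so the block is against the strip. Next I'll follow the near edge's arc, forward and up.

Call:
send_rows(
  motion=[90,0.002,0,0.002,0,90,0.003,0,0.004,0,90,0.004,0,0.006,0,90,0.005,0,0.008,0,90,0.005,0,0.009,0],
)

```text
time: 4.93
tcp_pos: [0.5096, -0.0093, 0.031]
eef_rot: [2.203, -2.211, -0.006]
ft_force: [-9.4, 0.9, 1.2]
width: 0.649
```

```bash
python3 - <<'E'
from h import *
s=snap('wrist','w4'); o=bot.get_obs();print(o['tcp_pos'],o['ft_force'])
t=snap('scene','s4')
c=cv2.resize(t['image'][150:220,190:300,::-1],None,fx=3.6,fy=3.6,interpolation=cv2.INTER_CUBIC)
w=s['image'][...,::-1]; im=np.zeros((384,512+400,3),np.uint8); im[:,:512]=w; im[:252,512:512+396]=c
cv2.imwrite('pics/c4.png',cv2.resize(im,None,fx=.87,fy=.87))
E
```

```text
[ 0.50961625 -0.00924578  0.03116445] [-9.92090683  0.94678106  2.18307396]
```

View pics/c4.png

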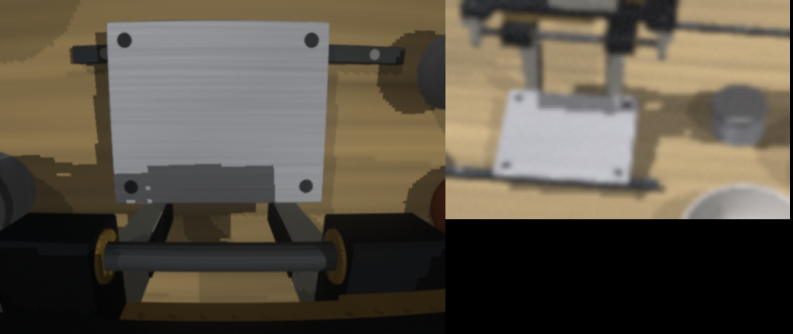

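The far edge now looks narrower while the near edge keeps its size in the wrist view, so the plate is tilting about 6° and following the fingers. I'll continue along the arc.

Call:
send_rows(
  motion=[90,0.004,0,0.003,0,90,0.005,0,0.006,0,90,0.006,0,0.01,0,90,0.007,0,0.013,0,90,0.009,0,0.016,0],
)

```text
time: 5.45
tcp_pos: [0.5154, -0.0094, 0.0468]
eef_rot: [2.201, -2.207, -0.011]
ft_force: [-12.1, 1.0, 4.1]
width: 0.643
```

Call:
send_rows(
  motion=[90,0.004,0,0.003,0,90,0.006,0,0.006,0,90,0.008,0,0.009,0,90,0.01,0,0.012,0,90,0.011,0,0.014,0],
)

```text
time: 5.87
tcp_pos: [0.5238, -0.0094, 0.0609]
eef_rot: [2.199, -2.203, -0.015]
ft_force: [-9.1, 1.3, 5.1]
width: 0.649
```

```bash
python3 - <<'E'
from h import *
s=snap('wrist','w5'); o=bot.get_obs();print(o['tcp_pos'],o['ft_force'])
t=snap('scene','s5')
c=cv2.resize(t['image'][150:220,190:300,::-1],None,fx=3.6,fy=3.6,interpolation=cv2.INTER_CUBIC)
w=s['image'][...,::-1]; im=np.zeros((384,512+400,3),np.uint8); im[:,:512]=w; im[:252,512:512+396]=c
cv2.imwrite('pics/c5.png',cv2.resize(im,None,fx=.87,fy=.87))
E
```

```text
[ 0.52407813 -0.00939344  0.06115741] [-11.19944352   2.50208834   7.18950367]
```

View pics/c5.png

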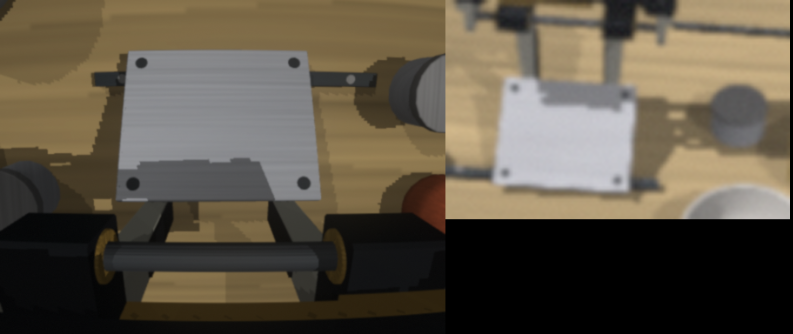

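It's at about 30°, the near edge is still on the fingers, and the far edge is hooked over the strip.

Call:
send_rows(
  motion=[90,0.005,0,0.003,0,90,0.008,0,0.006,0,90,0.01,0,0.009,0,90,0.013,0,0.012,0,90,0.015,0,0.014,0],
)

```text
time: 6.38
tcp_pos: [0.5386, -0.0093, 0.0754]
eef_rot: [2.199, -2.203, -0.015]
ft_force: [-2.1, 0.1, 3.1]
width: 0.643
```

Call:
send_rows(
  motion=[90,0.005,0,0.003,0,90,0.009,0,0.005,0,90,0.012,0,0.007,0,90,0.015,0,0.009,0,90,0.017,0,0.01,0],
)

```text
time: 6.8
tcp_pos: [0.5563, -0.0093, 0.0857]
eef_rot: [2.199, -2.204, -0.014]
ft_force: [-3.3, -0.3, 2.0]
width: 0.645
```

```bash
python3 - <<'E'
from h import *
s=snap('wrist','w6'); o=bot.get_obs();print(o['tcp_pos'],o['ft_force'])
t=snap('scene','s6')
c=cv2.resize(t['image'][150:220,190:300,::-1],None,fx=3.6,fy=3.6,interpolation=cv2.INTER_CUBIC)
w=s['image'][...,::-1]; im=np.zeros((384,512+400,3),np.uint8); im[:,:512]=w; im[:252,512:512+396]=c
cv2.imwrite('pics/c6.png',cv2.resize(im,None,fx=.87,fy=.87))
E
```

```text
[ 0.55669827 -0.00934272  0.08575158] [-2.30033468  0.77580377  2.09425453]
```

View pics/c6.png

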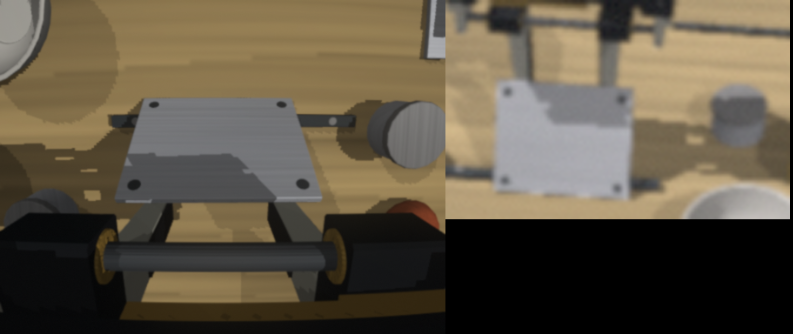

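About 57°, with contact kept at both fingers. Now taking it over the top.

Call:
send_rows(
  motion=[90,0.005,0,0.003,0,90,0.01,0,0.005,0,90,0.015,0,0.007,0,90,0.02,0,0.009,0,90,0.024,0,0.01,0],
)

```text
time: 7.32
tcp_pos: [0.5815, -0.0093, 0.0959]
eef_rot: [2.2, -2.205, -0.013]
ft_force: [-0.4, 1.2, 1.4]
width: 0.647
```

Call:
send_rows(
  motion=[90,0.005,0,0.001,0,90,0.01,0,0.002,0,90,0.015,0,0.003,0,90,0.019,0,0.003,0,90,0.023,0,0.003,0],
)

```text
time: 7.73
tcp_pos: [0.6051, -0.0093, 0.0989]
eef_rot: [2.2, -2.205, -0.013]
ft_force: [-0.6, -0.6, 0.2]
width: 0.648
```

```bash
python3 - <<'E'
from h import *
s=snap('wrist','w7'); o=bot.get_obs();print(o['tcp_pos'],o['ft_force'])
t=snap('scene','s7')
c=cv2.resize(t['image'][150:220,190:300,::-1],None,fx=3.6,fy=3.6,interpolation=cv2.INTER_CUBIC)
w=s['image'][...,::-1]; im=np.zeros((384,512+400,3),np.uint8); im[:,:512]=w; im[:252,512:512+396]=c
cv2.imwrite('pics/c7.png',cv2.resize(im,None,fx=.87,fy=.87))
E
```

```text
[ 0.6058461  -0.00925345  0.09889352] [0.08754872 0.38783412 0.73403133]
```

View pics/c7.png

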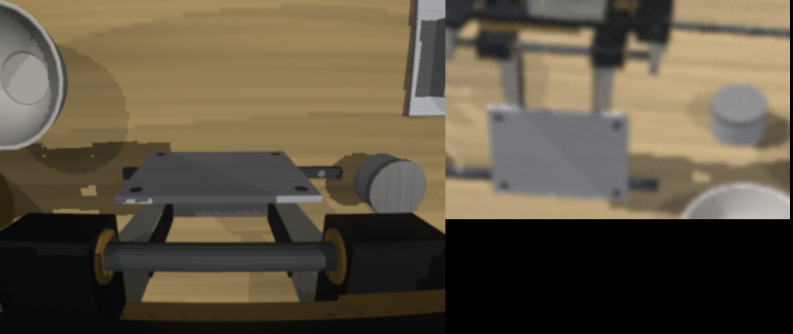

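Call:
send_rows(
  motion=[90,0.005,0,0,0,90,0.01,0,0,0,90,0.015,0,0,0,90,0.02,0,0,0,90,0.024,0,0,0],
)

```text
time: 8.25
tcp_pos: [0.6304, -0.0092, 0.0991]
eef_rot: [2.2, -2.206, -0.012]
ft_force: [1.4, -0.4, 3.3]
width: 0.652
```

Call:
send_rows(
  motion=[90,0.005,0,0,0,90,0.01,0,0,0,90,0.015,0,0,0,90,0.02,0,0,0,90,0.024,0,0,0],
)

```text
time: 8.67
tcp_pos: [0.6549, -0.0092, 0.0989]
eef_rot: [2.2, -2.206, -0.012]
ft_force: [-0.3, 0.5, 1.2]
width: 0.648
```

```bash
python3 - <<'E'
from h import *
s=snap('wrist','w8'); o=bot.get_obs();print(o['tcp_pos'],o['ft_force'])
t=snap('scene','s8')
c=cv2.resize(t['image'][150:230,180:300,::-1],None,fx=3.3,fy=3.3,interpolation=cv2.INTER_CUBIC)
w=s['image'][...,::-1]; im=np.zeros((384,512+400,3),np.uint8); im[:,:512]=w; im[:264,512:512+396]=c
cv2.imwrite('pics/c8.png',cv2.resize(im,None,fx=.87,fy=.87))
E
```

```text
[ 0.65554331 -0.00913895  0.09898717] [ 1.3307849  -0.02693284  0.53518817]
```

View pics/c8.png

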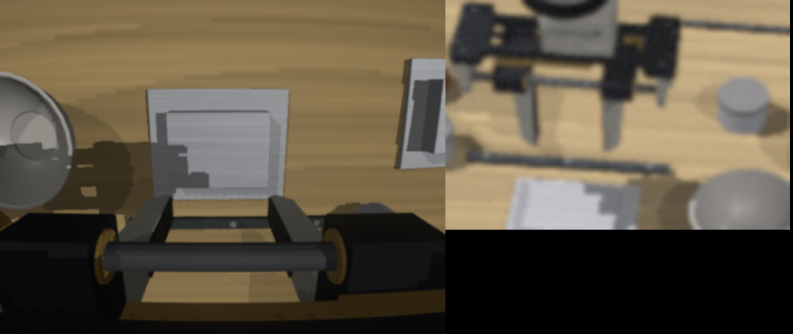

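It has flopped over: the plate lies block up just beyond the strip, at about (148..288, 90..198) in the wrist view. I'll raise the arm and check from above.

Call:
send_rows(
  motion=[90,0,0,0.03,0,90,0,0,0.06,0,90,-0.02,-0.03,0.1,0,90,-0.05,-0.06,0.13,0,90,-0.08,-0.1,0.13,0],
)

```text
time: 9.18
tcp_pos: [0.5929, -0.0867, 0.2272]
eef_rot: [2.207, -2.206, -0.007]
ft_force: [0.8, -0.9, 0.2]
width: 0.647
```

Call:
send_rows(
  motion=[90,0,-0.04,0,0,90,0,-0.08,0,0,90,0,-0.12,0,0,90,0,-0.16,0,0,90,0,-0.2,0,0],
)

```text
time: 9.6
tcp_pos: [0.5922, -0.2887, 0.2274]
eef_rot: [2.207, -2.206, -0.006]
ft_force: [0.5, 0.2, -0.7]
width: 0.646
```

Call:
send_rows(
  motion=[90,0,-0.04,0,0,90,0,-0.08,0,0,90,0,-0.12,0,0,90,0,-0.12,0,0,90,0,-0.12,0,0],
)

```text
time: 10.02
tcp_pos: [0.5906, -0.4116, 0.2265]
eef_rot: [2.201, -2.21, -0.008]
ft_force: [0.0, 1.1, -0.3]
width: 0.645
```

```bash
python3 - <<'E'
from h import *
t=snap('top','t9'); o=bot.get_obs();print(o['tcp_pos'],o['ft_force'],o['time'])
cv2.imwrite('pics/c9.png',cv2.resize(t['image'][120:280,160:400,::-1],None,fx=3.3,fy=3.3,interpolation=cv2.INTER_CUBIC))
E
```

```text
[ 0.59152816 -0.40890173  0.22683519] [ 0.24645889  1.01524629 -0.69096037] 10.0667
```

View pics/c9.png

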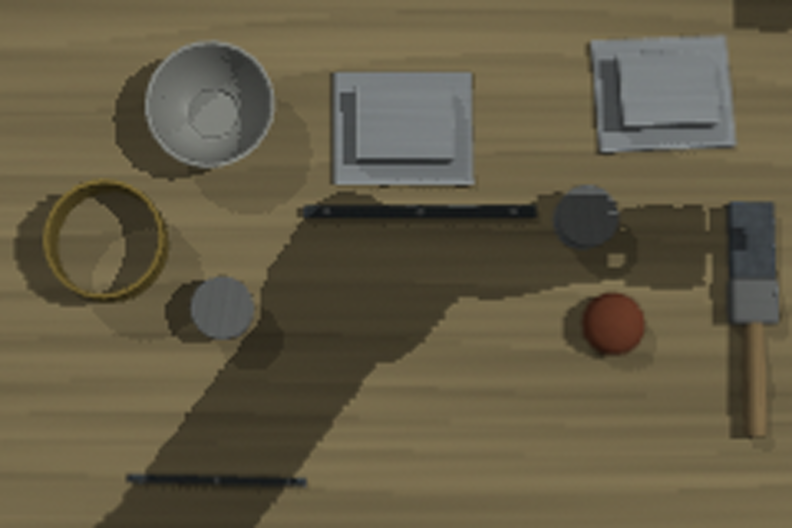

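The plate lies flat and block up, centred at about (402,128), just beyond the strip. The other objects are where they were, allowing for the 33 px crop shift. Handing in.

```bash
python3 -c "
from h import *
print(job.job_done())"
```

```text
the job is handed in; nothing more can be done
None
```

The plate is turned over: it lies flat, block up, just beyond the large strip, and the job is handed in. I pushed it flat along the bench with two part-open fingers until its block met the strip, with the push force rising to about 5 N. I then followed its near edge up and over until it flopped to the far side.

- **Final check:** the last top view showed the plate in place, the other objects in that view unmoved, and the arm well clear. It was a single picture, so I did not measure separately that the plate was at rest.
- **Forces and time:** readings at the ends of moves peaked at about 13 N at the wrist. The job took about 10 s of robot time.
- **What went off plan:** the first descent stopped about 10 mm high and 4 mm off to the side, near the arm's inner reach limit. The first 30 mm or so of the push was therefore made near the plate's top edge. I backed off, lowered the fingers and re-centred them before carrying on.

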